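Hold the cell carriage in the fence corner against the sprung stop

TASK

First slide the black cell carriage square and flush against the long dark fence of the assembly plate, clear of the sprung stop; then, keeping it flush and flat on the plate, slide it along the fence into the sprung stop until the orange pointer stands in the green zone. Finish while still holding it there with that steady push, so a technician can screw it down: do not let go. Never drive the pointer into the red, and leave everything else on the bench where it is.

Things in the scene. Friction and masses are not known exactly. Their poses are not given: they have to be found in the camera images.
- fixture: Aluminium assembly plate fixed to the bench, 240 (its x) x 360 (its y) x 12 mm thick; origin at the centre of its underside, z up. Along its +x edge runs the dark fence (point fence_face). Near its +y end stands the sprung stop, and behind that a fixed blue spring housing (x 8 to 83, y 130 to 175 mm, 46 mm high above the plate).
- carriage: The part: black block 60 (x) x 110 (y) x 32 mm, four white-rimmed cells on top, about 0.3 kg, loose. Origin at the centre of its underside. Starts flat on the plate, askew up to 30 degrees, clear of fence and stop. A 110 mm side goes on the fence (either one; origin then at plate x = +60 mm), an end on the paddle (at first touch origin at plate y = +20 mm).
- rib_top (a point): Centre of the top of the carriage's grey grip rib, 68 mm above the carriage's underside; the rib stands in the middle of the block's top: 44 (carriage x) x 14 (carriage y) mm, rising 36 mm above the block. Axes as the carriage.
- fence_face (a point): Point on the fence face at the plate's top, plate x = +90, y = 0, z = +12 mm. The face is the upright plane plate x = +90 mm, looking to -x; the straight dark steel fence is rigid, 28 mm thick, 26 mm high above the plate, and runs from plate y = -180 to +160 mm. Axes as the plate.
- stop (a joint): How far the sprung paddle is pushed in along the plate's +y, m: 0 at rest, 0.035 at its end. A linear spring, 0.4 N per mm without preload, pushes back and returns it. The pointer's centre is over white up to 0.012, green 0.012 to 0.024 (4.8 to 9.6 N), yellow to 0.030, red beyond.
- stop_face (a point): Centre of the steel paddle's face, which looks to the plate's -y and moves with the paddle; at rest at plate x = +50, y = +75 mm, 20 mm above the plate's top. The paddle is 70 mm wide (plate x 15 to 85 mm), 10 mm thick, and reaches from 2 to 38 mm above the plate. Axes as the plate.
- pointer (a point): Centre of the orange pointer bar (3 mm wide in plate y), over the painted scale on the fence's top (white, green, yellow, red towards +y); it moves with the paddle. At rest at plate x = +104, y = +80 mm, 39.5 mm above the plate's top.
- dish: Bystander: small steel dish with two brass screws, 58 mm across, 20 mm high, standing on the plate near its -x, +y corner; origin at the centre of its underside.
- driver: Bystander: screwdriver with green handle lying on the bench; origin on its underside, x along it.
- rack: Bystander: black rack with clear cells, 75 x 150 x 48 mm, on the bench to the left; origin at the centre of its underside.
- cover: Bystander: flat black cover, 100 x 160 x 26 mm, on the bench to the left; origin at the centre of its underside.
- reagent: Bystander: amber bottle, 60 mm across, 120 mm high, on the bench to the right; origin at the centre of its underside.
- jar: Bystander: white jar with blue cap, 64 mm across, 75 mm high, on the bench to the right; origin at the centre of its underside.
- beaker: Bystander: glass beaker, 68 mm across, 80 mm high, on the bench to the right; origin at the centre of its underside.

How it is judged:
By the outcome, as a careful person would: the job done as asked, in the order asked, and still so for the second after the job is handed in, while the arm keeps its last pose, push and grip.
It also fails if it takes over 42 s, if anything falls off the work surface, if the arm or the gripper's body presses on something with over 40 N, if the wrist force passes 120 N, or if a joint passes its speed limit or range.

ROBOT

A 6-joint arm with a two-finger parallel gripper is mounted at the origin on the work surface. World frame = base frame: x ahead of the robot, y to its left, z up, the work surface at z = 0. Lengths are in m, angles in rad, forces in N, time in s.
With the tool pointing down it reaches from about 0.275 to 0.85 m from the base axis. Payload 19 kg.
Tool frame: the origin (TCP) lies between the finger pads; the fingertips stand 22 mm ahead of it and the grasp point (between the pads) lies 3 mm ahead of it; z points along the fingers, y is the direction in which the jaws open and shut (so a half turn about z gives the same grasp; the last joint's range is limited). The gripper opens to 85 mm and grips with 20 to 120 N. Pads are 22 mm wide; open, the fingers measure 114 mm over their backs; the gripper's body (76 mm by 85 mm) begins 54 mm behind the grasp point. The pads swing forward as they close: fully open they stand 13 mm farther back than shut.
Start: joints at [1.044, 0.15, 1.437, -0, 1.554, -0.134], TCP at [0.22, 0.531, 0.253] pointing down, gripper open.
Joint ranges: [-2.8, 2.8], [-0.68, 2.1], [0.12, 2.68], [-1.39, 4.53], [0.16, 2.79], [-2.81, 2.81]. Speed limits (rad/s): [1.89, 1.89, 2.22, 3.01, 3.01, 3.01].

INTERFACE

Orientations are given as a unit quaternion [x, y, z, w].
In Python, from cell import * gives the robot as it stands.
- The arm moves only by the tool apply_moves, never from a script. Its argument "moves" is text: rows parted by semicolons, each of 4 numbers parted by spaces: the shift along the world's x, y, z in cm, then the turn about the world's z in degrees. In form: x y z twist; .... A call has 1 to 20 rows; each row is the pose to reach, as a shift and turn from the pose measured when the call began; what a row does not reach only later rows make up. A row lasts 1/8 s, in which the tool goes at most 62.5 mm and 10.7 degrees, less where a joint would pass 70% of its speed; a pose out of reach is approached as far as the arm can. A call with a gripper value outside its range is refused whole. "fingers" is the finger opening in cm, from 0 to 8.54, set as the call begins (left out, the last holds). The fingers move at their own pace and stop on an object; "grip_force" is the grip in N (left out, the last holds). Time passes only in rows, so rows that repeat a pose let the fingers close. It gives the time, the measured TCP pose, the force and the opening at its end, in the units of the state.
- read_state(): the state, without advancing time (a new reading comes with each control period).
- read_camera(name): name is "scene" or "top" or "wrist"; returns the picture (480x640x3 uint8, blue, green, red); there is no depth.
- get_calibration(name): a dict with "mtx" (3x3 intrinsics, pixels), "dist_coeffs" ([k1, k2, p1, p2, k3] as OpenCV has them; the pictures are not rectified), "world_to_cam" (4x4, takes a point from world to camera coordinates); the wrist camera has in their place "hand_eye" (4x4, takes a point from camera to tool coordinates, whose origin is the TCP and whose axes are the flange's). Camera axes: x right, y up, looking along -z (the intrinsics and any distortion apply to the point x, -y, -z); pixel columns grow to the right and rows downward; lengths in m; the calibration is good to about 2 mm. A picture is of the moment at which its call begins: read the wrist's pose just before it. get_calibration takes no time and is no camera call.
- hand_in(): hands the job in, once; it reports no verdict.
The state is a dict: "time": time; "joints": joint angles; "qd": joint speeds; "tau": joint torques, N m; "eef_pos": TCP position; "tool_rot": TCP orientation; "wrist_force": force on the tool from outside, world axes, zero at the start; "torque": the same for the moment, N m; "grip_width": finger opening in m.
Only numpy, scipy, OpenCV 4.12 (cv2) and the standard library are available. Lean on these libraries where they do the work, as an engineer would, in place of code of your own. Each camera call takes 0.05 s, during which the arm holds its last target.

## Working session

There is one attempt and no reset: what is moved stays moved. The work goes in short steps, Python scripts to look and compute and a tool call to move; the robot and the scene stay as the last step left them, time stands still between calls to the robot, and variables do not carry over. Pictures are saved under pics/ and viewed, and the job is handed in when it is done.

Besides the shell and the picture viewer there is one more tool, called after "Emit:" by a JSON object that holds its "op" and its "data". apply_moves: Moves the arm, as the interface text tells. Its arguments: {"type":"object","properties":{"moves":{"type":"string"},"fingers":{"type":"number"},"grip_force":{"type":"number"}},"required":["moves"]}

```bash
mkdir -p pics; python3 - <<'E'
from cell import *
import cv2
s=read_state(); print(s)
for n in ("scene","top","wrist"):
    im=read_camera(n); cv2.imwrite(f"pics/a_{n}.png",im)
    print(n,get_calibration(n))
E
```

```text
{'time': 0.0, 'joints': array([ 1.04403194e+00,  1.51003420e-01,  1.43799576e+00, -2.36940047e-05,
        1.55381368e+00, -1.34016413e-01]), 'qd': array([-0.00142809,  0.00013046,  0.00064651, -0.00199771, -0.00055751,
       -0.00191501]), 'tau': array([-3.00412015e-03, -7.13063335e+01, -5.70887911e+01, -4.72050615e-04,
        8.73499608e-03,  8.02469856e-06]), 'eef_pos': array([0.21999533, 0.5310216 , 0.25268308]), 'tool_rot': array([ 1.95114058e-01,  9.80780369e-01, -5.80945986e-04, -1.86719456e-04]), 'wrist_force': array([-0.08142916,  0.66523632,  0.82921391]), 'torque': array([-0.04823693, -0.02330182, -0.0115714 ]), 'grip_width': 0.08523598813945145}
scene {'mtx': array([[532.7037204 ,   0.        , 320.50445599],
       [  0.        , 532.7037204 , 240.84512989],
       [  0.        ,   0.        ,   1.        ]]), 'dist_coeffs': array([-0.04706104,  0.        ,  0.        ,  0.        ,  0.        ]), 'world_to_cam': array([[ 0.68403236,  0.72925688, -0.01685628, -0.36654334],
       [-0.53673501,  0.51882946,  0.66538073,  0.16449431],
       [ 0.49397901, -0.44609459,  0
[... 517 characters left out ...]
0.97942411, -1.16774082],
       [ 0.        ,  0.        ,  0.        ,  1.        ]])}
wrist {'mtx': array([[358.16864479,   0.        , 324.67848379],
       [  0.        , 358.16864479, 236.59212786],
       [  0.        ,   0.        ,   1.        ]]), 'dist_coeffs': array([-0.01308187,  0.        ,  0.        ,  0.        ,  0.        ]), 'hand_eye': array([[ 1.46765032e-03,  9.48009129e-01,  3.18239747e-01,
         8.22990393e-02],
       [ 9.99998837e-01, -1.52345968e-03, -7.35135540e-05,
         3.79773683e-04],
       [ 4.15133902e-04,  3.18239485e-01, -9.48010263e-01,
        -1.22123279e-01],
       [ 0.00000000e+00,  0.00000000e+00,  0.00000000e+00,
         1.00000000e+00]])}
```

View pics/a_scene.png

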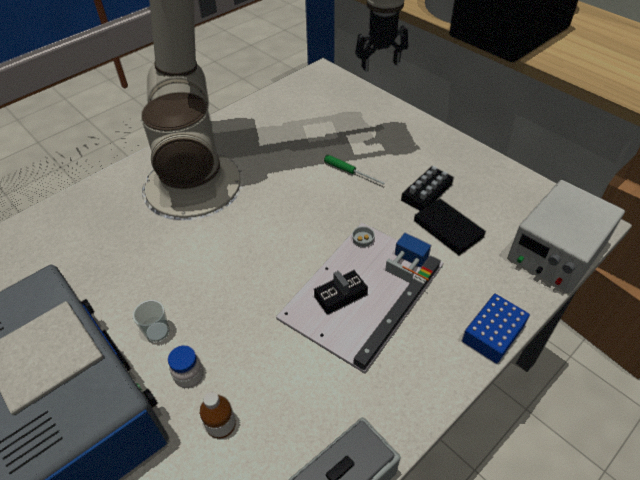

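View pics/a_top.png

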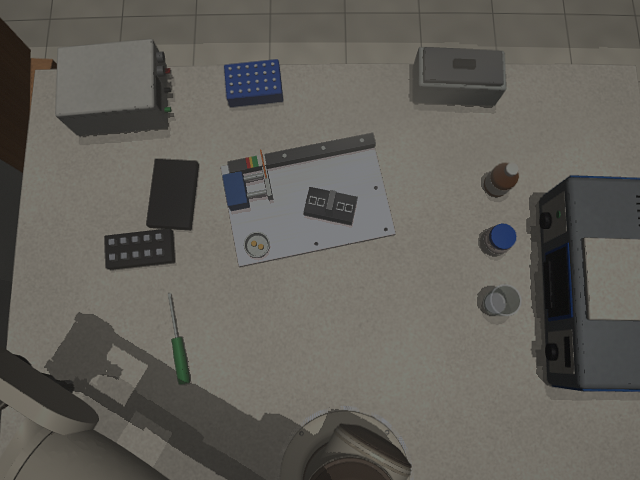

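View pics/a_wrist.png

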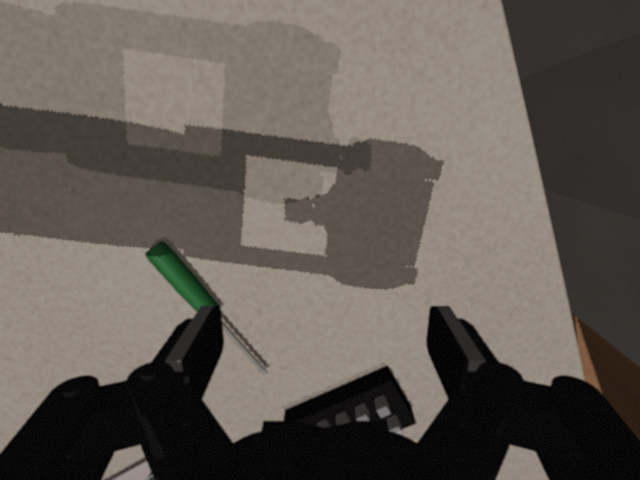

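The top view shows the plate with its fence along the far (+x) side from about (228,163) to (376,140). The stop is at the left end near (255,185) and the carriage at about (330,205). I'll zoom in for the measurements.

```bash
cat > h.py <<'E'
from cell import *
import cv2, numpy as np
from scipy.spatial.transform import Rotation as R
def ray(name,px,pose=None):
    c=get_calibration(name)
    u=cv2.undistortPoints(np.array([[px]],float),c["mtx"],c["dist_coeffs"])[0,0]
    d=np.array([u[0],-u[1],-1.0])
    if name=="wrist":
        T=np.eye(4);T[:3,:3]=R.from_quat(pose[1]).as_matrix();T[:3,3]=pose[0]
        M=T@c["hand_eye"]
    else: M=np.linalg.inv(c["world_to_cam"])
    return M[:3,3],M[:3,:3]@d
def at(name,px,z,pose=None):
    o,d=ray(name,px,pose); return (o+d*(z-o[2])/d[2])
def two(a,b):
    (o1,d1),(o2,d2)=a,b
    A=np.stack([d1,-d2],1); t=np.linalg.lstsq(A,o2-o1,rcond=None)[0]
    p,q=o1+d1*t[0],o2+d2*t[1]; return (p+q)/2,np.linalg.norm(p-q)
def proj(name,p,pose=None):
    c=get_calibration(name)
    if name=="wrist":
        T=np.eye(4);T[:3,:3]=R.from_quat(pose[1]).as_matrix();T[:3,3]=pose[0]
        W=np.linalg.inv(T@c["hand_eye"])
    else: W=c["world_to_cam"]
    q=W@np.append(p,1.0); q=np.array([q[0],-q[1],-q[2]])
    return cv2.projectPoints(q.reshape(1,3),np.zeros(3),np.zeros(3),c["mtx"],c["dist_coeffs"])[0].ravel()
E
python3 - <<'E'
import cv2
im=cv2.imread("pics/a_top.png")[120:280,210:410]; cv2.imwrite("pics/b_top.png",cv2.resize(im,(800,640))[:600])
im=cv2.imread("pics/a_scene.png")[220:370,270:450]; cv2.imwrite("pics/b_scene.png",cv2.resize(im,(720,600)))
E
```

```text
(no output)
```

View pics/b_top.png

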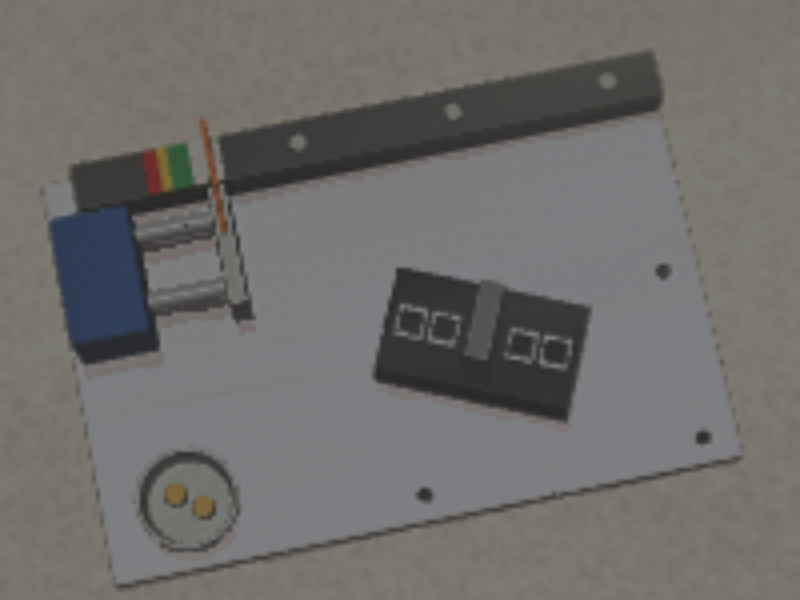

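View pics/b_scene.png

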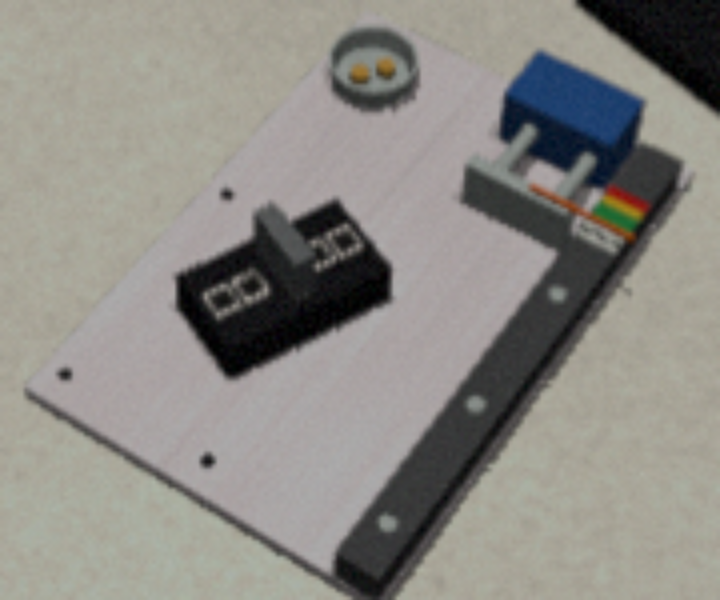

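```bash
python3 - <<'E'
from h import *
t=lambda u,v:(210+u/4-.4,120+v/4-.4)
s=lambda u,v:(270+u/4-.4,220+v/4-.4)
P={}
for n,p,z in [("-x+y",(117,586),.012),("-x-y",(740,458),.012),("fence -y far top",(652,51),.038),("fence -y near top",(662,90),.038),("fence +y near top",(85,195),.038),("fence +y far top",(72,165),.038),("carr A",(398,268),.044),("carr B",(590,308),.044),("carr C",(570,408),.044),("carr D",(376,372),.044),("rib",(486,320),.08),("ptr",(213,175),.0515),("green",(180,165),.038)]:
    P[n]=at("top",t(*p),z); print(n,P[n].round(4))
for n,p,z in [("-x-y",(27,390),.012),("fence -y far top",(380,585),.038),("fence -y near top",(340,550),.038),("rib",(284,233),.08),("carA",(340,203),.044),("c",(180,280),.044),("c",(232,352),.044),("c",(392,270),.044)]:
    print("S",n,at("scene",s(*p),z).round(4))
print(two(ray("top",t(486,320)),ray("scene",s(284,233))))
d=lambda a,b:(P[a]-P[b])[:2]
print("edge len",np.linalg.norm(d("-x+y","-x-y")), np.degrees(np.arctan2(*d("-x+y","-x-y")[::1]))) 
for a,b in [("fence +y far top","fence -y far top"),("fence +y near top","fence -y near top"),("carr A","carr B"),("carr D","carr C"),("carr A","carr D"),("carr B","carr C")]:
    print(a,b,np.linalg.norm(d(a,b)),np.degrees(np.arctan2(-d(a,b)[0],d(a,b)[1])))
E
```

```text
-x+y [0.4482 0.2277 0.012 ]
-x-y [ 0.517  -0.1218  0.012 ]
fence -y far top [ 0.7509 -0.077   0.038 ]
fence -y near top [ 0.727 -0.082  0.038]
fence +y near top [0.6678 0.2463 0.038 ]
fence +y far top [0.6857 0.2541 0.038 ]
carr A [0.6208 0.0694 0.044 ]
carr B [ 0.5964 -0.0372  0.044 ]
carr C [ 0.5394 -0.0248  0.044 ]
carr D [0.5611 0.0819 0.044 ]
rib [0.5801 0.0214 0.08  ]
ptr [0.674  0.1725 0.0515]
green [0.6849 0.1927 0.038 ]
S -x-y [ 0.5227 -0.1245  0.012 ]
S fence -y far top [ 0.7545 -0.0801  0.038 ]
S fence -y near top [ 0.7261 -0.0804  0.038 ]
S rib [0.5806 0.0215 0.08  ]
S carA [0.568  0.0806 0.044 ]
S c [ 0.544  -0.0251  0.044 ]
S c [ 0.6004 -0.0379  0.044 ]
S c [0.6229 0.0671 0.044 ]
(array([0.58030391, 0.02156414, 0.07961725]), np.float64(0.00033620872603501385))
edge len 0.3561614047713841 -11.144405101263098
fence +y far top fence -y far top 0.33744308418902014 11.129155958806727
fence +y near top fence -y near top 0.33355098826431734 10.237560672189813
carr A carr B 0.10931596481707248 -12.856237985934033
carr D carr C 0.1088684626784454 -11.460663217574552
carr A carr D 0.06098669744697956 -101.8519369028056
carr B carr C 0.05832881646560746 -102.27751556458124
```

Emit:
{"op": "apply_moves", "data": {"moves": "6 -8.5 0 2;12 -17 0 4;18 -25.5 0 6;24 -34 0 8;30 -42.5 0 10;36 -51 -2 10;36 -51 -4 10;36 -51 -5 10;36 -51 -5 10;36 -51 -5 10;36 -51 -5 10;36 -51 -5 10;36 -51 -5 10", "fingers": 5, "grip_force": 40}}

```text
time: 1.78
eef_pos: [0.5797, 0.0221, 0.2033]
tool_rot: [0.108, 0.994, -0.0, 0.0]
wrist_force: [-0.3, 0.5, 0.5]
grip_width: 0.05
```

```bash
python3 - <<'E'
from h import *
s=read_state(); print(s["time"],s["eef_pos"],s["tool_rot"],s["grip_width"],s["wrist_force"],s["torque"],s["joints"])
im=read_camera("wrist"); cv2.imwrite("pics/c_wrist.png",im)
print(proj("wrist",[.580,.0215,.08],(s["eef_pos"],s["tool_rot"])))
E
```

```text
1.775 [0.57966997 0.0221065  0.20331898] [ 1.08336109e-01  9.94114238e-01 -3.71228363e-04  1.75220892e-04] 0.04998434229949741 [-0.28326676  0.47506505  0.45953708] [ 0.0213813   0.03476567 -0.02468563] [-9.42743094e-02  1.82291570e-01  1.50169543e+00 -7.52226002e-04
  1.45726588e+00 -1.44788722e+00]
[323.43026989 236.91989798]
```

View pics/c_wrist.png

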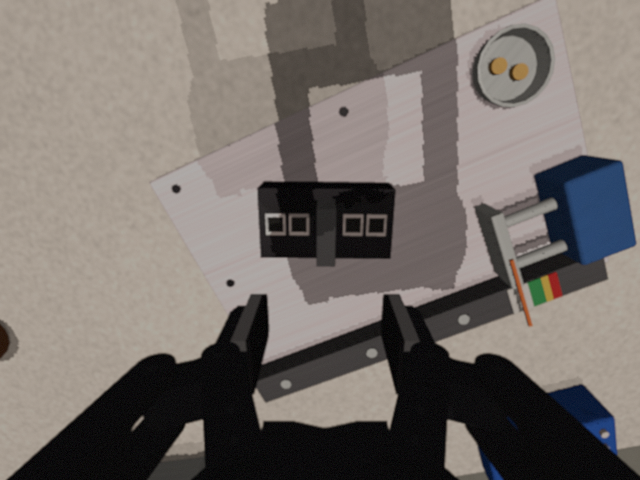

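```bash
python3 - <<'E'
from h import *
im=cv2.imread("pics/c_wrist.png")
c=cv2.resize(im[150:350,230:470],(720,600),interpolation=cv2.INTER_CUBIC); c=cv2.convertScaleAbs(c,alpha=1.7,beta=20)
cv2.imwrite("pics/d_wrist.png",c)
E
```

```text
(no output)
```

View pics/d_wrist.png

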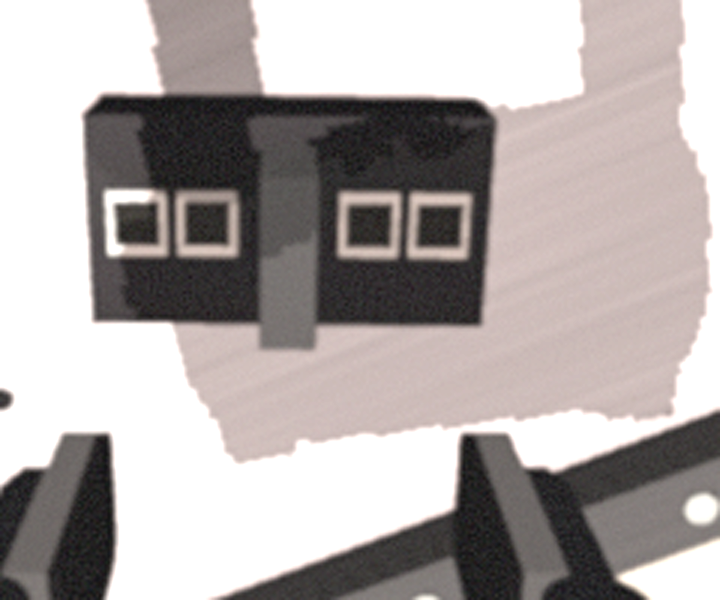

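```bash
python3 - <<'E'
from h import *
s=read_state(); ps=(s["eef_pos"],s["tool_rot"])
w=lambda u,v:(230+u/3-.33,150+v/3-.33)
pr=lambda n,p,z:print(n,at("wrist",p,z,ps).round(4))
pr("rib",w(288,252),.08)
for p in [(84,115),(496,115),(482,323),(94,320)]: pr("blk",w(*p),.044)
pr("plate -x-y",(152,181),.012); pr("plate -x",(555,0),.012)
a=[at("wrist",w(*p),.012,ps) for p in [(215,600),(720,412)]]
b=[at("wrist",w(*p),.038,ps) for p in [(330,600),(720,462)]]
for q in(a,b):
    d=q[1]-q[0]; y=np.arctan2(-d[0],d[1]); print(q[0].round(4),q[1].round(4),np.degrees(y), [ (k[0]*np.cos(np.radians(11.15))+k[1]*np.sin(np.radians(11.15))).round(4) for k in q])
E
```

```text
rib [0.5779 0.0237 0.08  ]
blk [ 0.5407 -0.0234  0.044 ]
blk [0.5639 0.0831 0.044 ]
blk [0.6217 0.0702 0.044 ]
blk [ 0.5975 -0.0365  0.044 ]
plate -x-y [ 0.5194 -0.12    0.012 ]
plate -x [0.4539 0.2297 0.012 ]
[ 0.7177 -0.0324  0.012 ] [0.6828 0.1441 0.012 ] 11.19008033169465 [np.float64(0.6979), np.float64(0.6978)]
[0.7073 0.0092 0.038 ] [0.6844 0.1341 0.038 ] 10.413881136179365 [np.float64(0.6957), np.float64(0.6974)]
```

Emit:
{"op": "apply_moves", "data": {"moves": "0 0.1 -4 0;0 0.1 -8 0;0 0.1 -11 0;0 0.1 -12.4 0;0 0.1 -13.1 0;0 0.1 -13.1 0;0 0.1 -13.1 0"}}

```text
time: 2.7
eef_pos: [0.5802, 0.0232, 0.0734]
tool_rot: [0.108, 0.994, -0.0, 0.001]
wrist_force: [-0.2, -0.8, 0.1]
grip_width: 0.0499
```

Emit:
{"op": "apply_moves", "data": {"moves": "0 0 0 0;0 0 0 0;0 0 0 0;0 0 0 0;0 0 0 0;0 0 0 0;0 0 0 0;0 0 0 0", "fingers": 0, "grip_force": 30}}

```text
time: 3.7
eef_pos: [0.5804, 0.0231, 0.074]
tool_rot: [0.108, 0.994, -0.0, 0.001]
wrist_force: [-0.7, 0.0, 6.2]
grip_width: 0.0132
```

```bash
python3 - <<'E'
from h import *
s=read_state(); print(s["time"],s["eef_pos"],s["tool_rot"],s["grip_width"],s["wrist_force"],s["torque"])
im=read_camera("wrist"); cv2.imwrite("pics/e_wrist.png",im)
E
```

```text
3.7 [0.58041098 0.0231461  0.07400785] [ 1.08173259e-01  9.94130982e-01 -3.56934294e-04  1.41770905e-03] 0.013209198948887469 [-0.65137743  0.01641434  6.17045261] [0.01473614 0.18753519 0.01523495]
```

View pics/e_wrist.png

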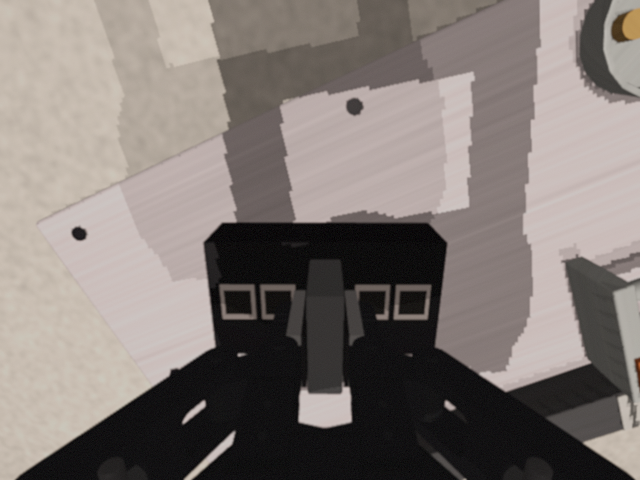

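Emit:
{"op": "apply_moves", "data": {"moves": "0 0 -0.05 6;0 0 -0.05 12;0.5 0.1 -0.05 18;1.5 0.3 -0.05 23.5;2.5 0.5 -0.05 23.5;3.5 0.7 -0.05 23.5;4.5 0.9 -0.05 23.5;5.4 1.05 -0.05 23.5;5.9 1.15 -0.05 23.5;5.9 1.15 -0.05 23.5;5.9 1.15 -0.05 23.5"}}

```text
time: 5.12
eef_pos: [0.6395, 0.0346, 0.0739]
tool_rot: [-0.097, 0.995, -0.0, 0.002]
wrist_force: [-1.6, -0.4, 4.0]
grip_width: 0.0133
```

```bash
python3 - <<'E'
from h import *
s=read_state(); print(s["time"],s["eef_pos"],s["tool_rot"],s["grip_width"],s["wrist_force"],s["torque"])
print("yaw",-2*np.degrees(np.arctan2(s["tool_rot"][0],s["tool_rot"][1])))
for n in("wrist","top"): cv2.imwrite(f"pics/f_{n}.png",read_camera(n))
im=cv2.imread("pics/f_top.png")[120:280,210:410]; cv2.imwrite("pics/f_topz.png",cv2.convertScaleAbs(cv2.resize(im,(750,600)),alpha=1.6,beta=10))
E
```

```text
5.125 [0.63947844 0.03458438 0.07387596] [-9.65287065e-02  9.95329001e-01 -1.35325611e-04  1.53955689e-03] 0.013291106383916389 [-1.59611711 -0.41052173  3.99993149] [-0.00689057  0.37926953 -0.00372733]
yaw 11.07863859733774
```

View pics/f_wrist.png

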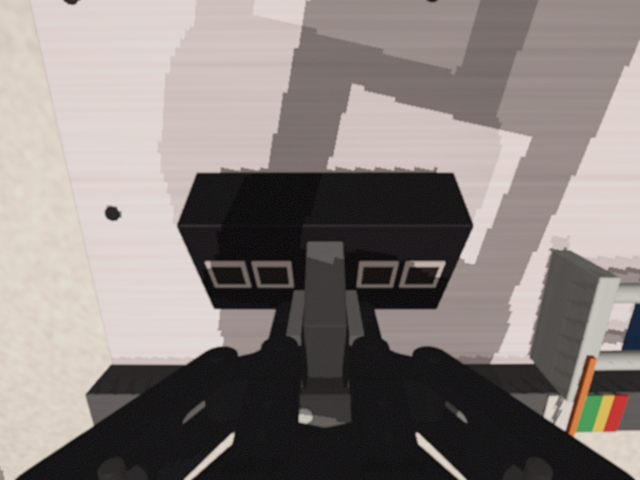

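View pics/f_topz.png

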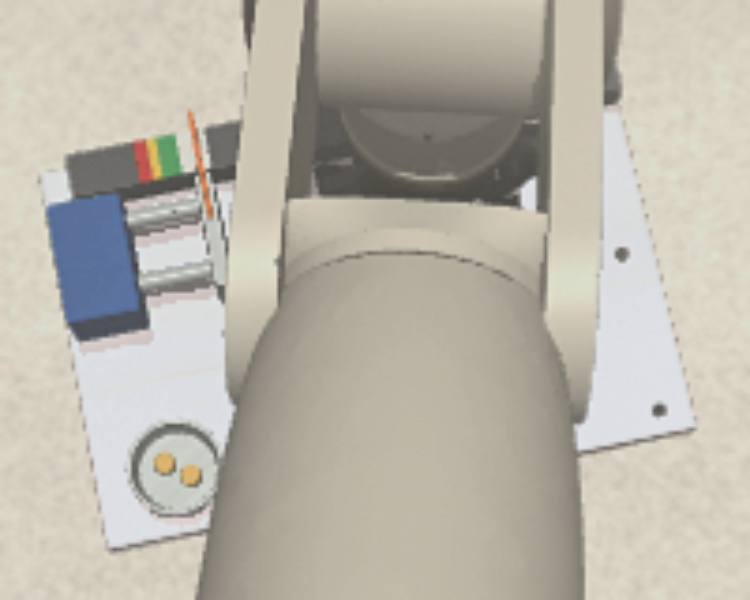

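Emit:
{"op": "apply_moves", "data": {"moves": "0.8 0.15 -0.03 0;1.6 0.3 -0.03 0;2.3 0.45 -0.03 0;2.8 0.55 -0.03 0;3.0 0.6 -0.03 0;3.1 0.61 -0.03 0;3.2 0.63 -0.03 0;3.2 0.63 -0.03 0;3.2 0.63 -0.03 0"}}

```text
time: 6.35
eef_pos: [0.6711, 0.0408, 0.0738]
tool_rot: [-0.097, 0.995, -0.0, 0.001]
wrist_force: [-6.1, -0.8, 7.0]
grip_width: 0.0135
```

Emit:
{"op": "apply_moves", "data": {"moves": "0.05 0.01 0 0;0.1 0.02 0 0;0.15 0.03 0 0;0.2 0.04 0 0;0.25 0.05 0 0;0.25 0.05 0 0"}}

```text
time: 7.1
eef_pos: [0.6733, 0.0412, 0.0738]
tool_rot: [-0.096, 0.995, -0.0, 0.001]
wrist_force: [-5.4, -0.8, 5.1]
grip_width: 0.0135
```

```bash
python3 - <<'E'
from h import *
s=read_state(); print(s["time"],s["eef_pos"],s["tool_rot"],s["grip_width"],s["wrist_force"],s["torque"])
print("yaw",-2*np.degrees(np.arctan2(s["tool_rot"][0],s["tool_rot"][1])))
for n in("wrist",): cv2.imwrite(f"pics/g_{n}.png",read_camera(n))
E
```

```text
7.1 [0.67332358 0.0411839  0.07382194] [-9.64930890e-02  9.95333425e-01 -1.95720736e-04  6.46276622e-04] 0.013489138747648115 [-5.41385799 -0.82283481  5.07121056] [-0.18793514  1.04533463  0.03079077]
yaw 11.074527255540765
```

View pics/g_wrist.png

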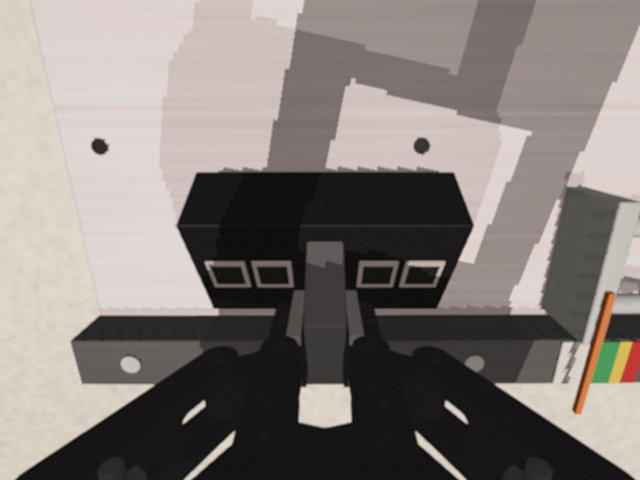

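```bash
python3 - <<'E'
from h import *
s=read_state(); ps=(s["eef_pos"],s["tool_rot"]); c=np.radians(11.1)
e=lambda p:p[0]*np.cos(c)+p[1]*np.sin(c)
for p,z in [((240,308),.044),((420,308),.044),((200,341),.038),((480,341),.038),((200,317),.012),((520,315),.012)]: print(p,z,round(e(at("wrist",p,z,ps)),4))
E
```

```text
(240, 308) 0.044 0.6739
(420, 308) 0.044 0.6738
(200, 341) 0.038 0.6967
(480, 341) 0.038 0.6966
(200, 317) 0.012 0.6984
(520, 315) 0.012 0.6969
```

```bash
python3 - <<'E'
from h import *
s=read_state(); ps=(s["eef_pos"],s["tool_rot"]); c=np.radians(11.1)
e=lambda p:p[0]*np.cos(c)+p[1]*np.sin(c)
print(e(ps[0]))
for p in [(325,173),(325,226),(325,308),(325,242),(325,385)]: print(p,[(z,round(e(at("wrist",p,z,ps)),4)) for z in (.012,.03,.044,.05,.06,.07,.08)])
a,b=[at("wrist",p,.044,ps) for p in [(178,226),(472,226)]]; print(np.linalg.norm(a-b))
a,b=[at("wrist",p,.044,ps) for p in [(214,308),(437,308)]]; print(np.linalg.norm(a-b))
a,b=[at("wrist",p,.012,ps) for p in [(198,173),(454,173)]]; print(np.linalg.norm(a-b))
cv2.imwrite("pics/g_scene.png",read_camera("scene"))
im=cv2.imread("pics/g_scene.png")[220:370,270:450]; cv2.imwrite("pics/g_scenez.png",cv2.resize(im,(720,600)))
E
```

```text
0.6686590735831993
(325, 173) [(0.012, np.float64(0.6141)), (0.03, np.float64(0.6114)), (0.044, np.float64(0.6093)), (0.05, np.float64(0.6084)), (0.06, np.float64(0.6069)), (0.07, np.float64(0.6054)), (0.08, np.float64(0.6039))]
(325, 226) [(0.012, np.float64(0.6424)), (0.03, np.float64(0.6369)), (0.044, np.float64(0.6327)), (0.05, np.float64(0.6309)), (0.06, np.float64(0.6278)), (0.07, np.float64(0.6248)), (0.08, np.float64(0.6217))]
(325, 308) [(0.012, np.float64(0.6922)), (0.03, np.float64(0.6818)), (0.044, np.float64(0.6738)), (0.05, np.float64(0.6703)), (0.06, np.float64(0.6646)), (0.07, np.float64(0.6588)), (0.08, np.float64(0.6531))]
(325, 242) [(0.012, np.float64(0.6515)), (0.03, np.float64(0.6452)), (0.044, np.float64(0.6402)), (0.05, np.float64(0.6381)), (0.06, np.float64(0.6345)), (0.07, np.float64(0.631)), (0.08, np.float64(0.6275))]
(325, 385) [(0.012, np.float64(0.7473)), (0.03, np.float64(0.7315)), (0.044, np.float64(0.7193)), (0.05, np.float64(0.714)), (0.06, np.float64(0.7053)), (0.07, np.float64(0.6965)), (0.08, np.float64(0.6878))]
0.13051914107927082
0.10715524679210557
0.1310957191197046
```

View pics/g_scenez.png

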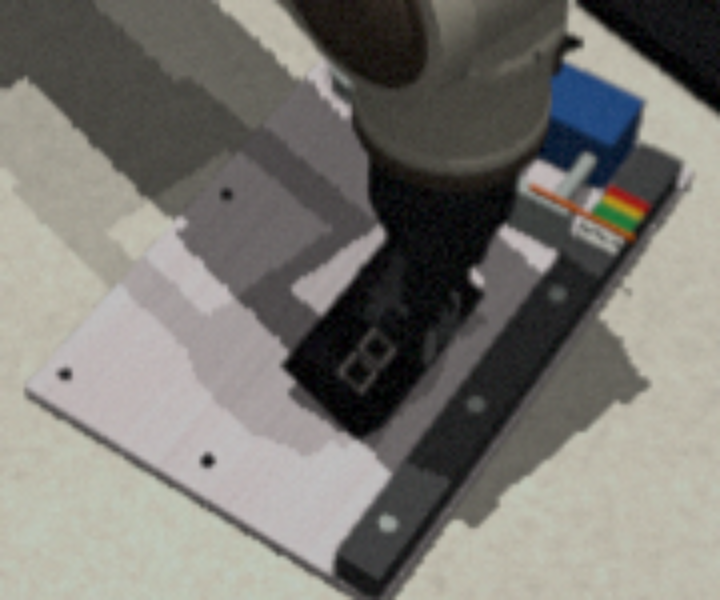

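The block has pitched nose-down by about 30° in the pads. Its near bottom edge is up, and in the wrist view the near face spans rows 173–226. I'll open the fingers so it settles flat, then push it to the fence low down with closed fingers.

Emit:
{"op": "apply_moves", "data": {"moves": "0 0 0 0;0 0 0 0;0 0 0 0;0 0 0 0;0 0 0.5 0;0 0 2 0;0 0 4 0;0 0 6 0;0 0 6 0", "fingers": 4}}

```text
time: 8.32
eef_pos: [0.6742, 0.0411, 0.1366]
tool_rot: [-0.096, 0.995, -0.0, 0.003]
wrist_force: [-0.3, 0.0, -0.0]
grip_width: 0.0404
```

```bash
python3 - <<'E'
from h import *
s=read_state(); print(s["time"],s["eef_pos"],s["tool_rot"],s["grip_width"],s["wrist_force"],s["torque"])
cv2.imwrite("pics/h_wrist.png",read_camera("wrist"))
E
```

```text
8.325 [0.67419619 0.04114078 0.1365699 ] [-9.64994554e-02  9.95329713e-01 -4.82984454e-04  2.52685067e-03] 0.040380575198807174 [-0.32657155  0.02836756 -0.0464575 ] [ 0.04158241 -0.04210473  0.01795946]
```

View pics/h_wrist.png

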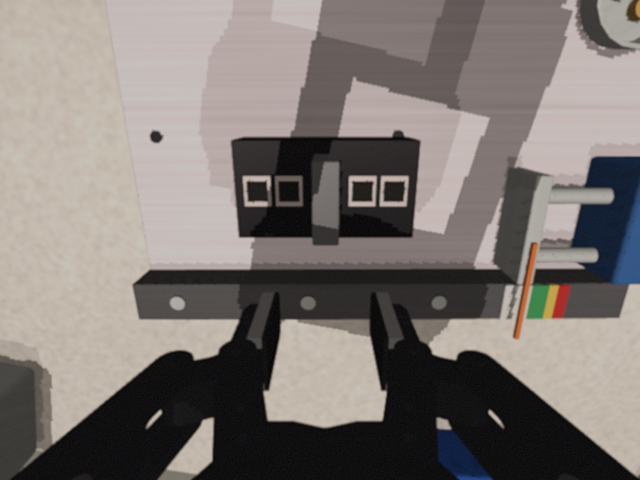

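The block is flat again: its top face runs (233,141)–(419,141)–(412,236)–(240,236), and there is a gap to the fence, whose base is near row 268.

```bash
python3 - <<'E'
from h import *
s=read_state(); ps=(s["eef_pos"],s["tool_rot"]); c=np.radians(11.1)
ef=lambda p:(round(p[0]*np.cos(c)+p[1]*np.sin(c),4),round(-p[0]*np.sin(c)+p[1]*np.cos(c),4))
print("tcp",ef(ps[0]))
P=[at("wrist",p,.044,ps) for p in [(233,141),(419,141),(412,236),(240,236)]]
for p in P: print(ef(p),p.round(4))
print("mean",ef(sum(P)/4),sum(P)/4)
for p,z in [((160,268),.012),((460,267),.012),((160,283),.038),((470,283),.038)]: print(ef(at("wrist",p,z,ps)))
E
```

```text
tcp (np.float64(0.669), np.float64(-0.0893))
(np.float64(0.6006), np.float64(-0.1417)) [ 0.6167 -0.0234  0.044 ]
(np.float64(0.6005), np.float64(-0.0345)) [0.5959 0.0818 0.044 ]
(np.float64(0.6583), np.float64(-0.034)) [0.6525 0.0934 0.044 ]
(np.float64(0.6584), np.float64(-0.142)) [ 0.6735 -0.0125  0.044 ]
mean (np.float64(0.6295), np.float64(-0.088)) [0.63465064 0.03478836 0.044     ]
(np.float64(0.6945), np.float64(-0.2117))
(np.float64(0.6934), np.float64(0.0119))
(np.float64(0.6942), np.float64(-0.2003))
(np.float64(0.6938), np.float64(0.0095))
```

Emit:
{"op": "apply_moves", "data": {"moves": "-3 -0.5 0 0;-6 -1 0 0;-9 -1.6 0 0;-11.2 -2.1 0 0;-11.2 -2.1 -3 0;-11.2 -2.1 -6 0;-11.2 -2.1 -8.5 0;-11.2 -2.1 -9.6 0;-11.2 -2.1 -9.6 0;-11.2 -2.1 -9.6 0", "fingers": 6}}

```text
time: 9.62
eef_pos: [0.5621, 0.0201, 0.0399]
tool_rot: [-0.096, 0.995, -0.0, 0.002]
wrist_force: [-0.3, 0.5, 1.3]
grip_width: 0.0601
```

Emit:
{"op": "apply_moves", "data": {"moves": "1 0.2 0 0;2 0.39 0 0;2.6 0.51 0 0;3.1 0.61 0 0;3.6 0.71 0 0;4.1 0.8 0 0;4.6 0.9 0 0;5.1 1 0 0;5.6 1.1 0 0;5.6 1.1 0 0;5.6 1.1 0 0"}}

```text
time: 11.0
eef_pos: [0.6182, 0.0311, 0.04]
tool_rot: [-0.097, 0.995, -0.0, 0.002]
wrist_force: [0.3, 0.5, -0.6]
grip_width: 0.0599
```

```bash
python3 - <<'E'
from h import *
s=read_state(); print(s["time"],s["eef_pos"],s["tool_rot"],s["grip_width"],s["wrist_force"],s["torque"])
cv2.imwrite("pics/i_wrist.png",read_camera("wrist"))
E
```

```text
11.0 [0.61820608 0.03114352 0.03996797] [-9.65199026e-02  9.95328430e-01 -4.58237156e-04  2.23959225e-03] 0.05990058313755383 [ 0.30961089  0.49580594 -0.62660365] [-0.02502431 -0.0523149  -0.01461465]
```

View pics/i_wrist.png

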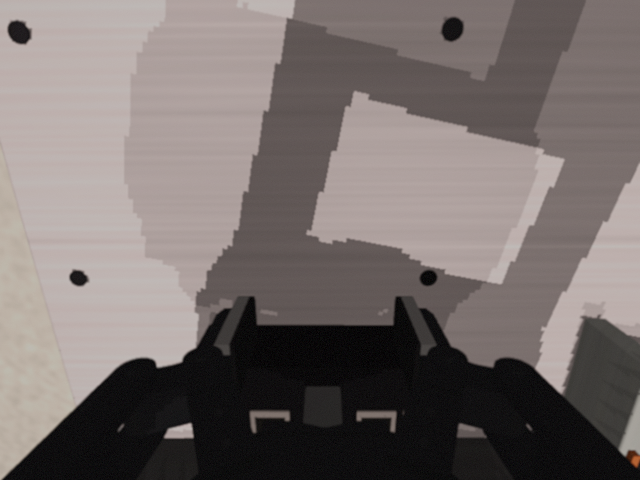

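Emit:
{"op": "apply_moves", "data": {"moves": "0.3 0.06 0 0;0.6 0.12 0 0;0.8 0.16 0 0;1 0.2 0 0;1.1 0.22 0 0;1.2 0.24 0 0;1.2 0.24 0 0"}}

```text
time: 11.92
eef_pos: [0.6296, 0.0334, 0.04]
tool_rot: [-0.097, 0.995, -0.001, 0.002]
wrist_force: [-8.2, -1.4, 5.1]
grip_width: 0.0601
```

Emit:
{"op": "apply_moves", "data": {"moves": "0.05 0.01 0 0;0.1 0.02 0 0;0.1 0.02 0 0;0.1 0.02 0 0"}}

```text
time: 12.42
eef_pos: [0.6297, 0.0334, 0.04]
tool_rot: [-0.097, 0.995, -0.001, 0.0]
wrist_force: [-13.3, -3.9, 7.4]
grip_width: 0.0598
```

```bash
python3 - <<'E'
from h import *
s=read_state(); print(s["time"],s["eef_pos"],s["tool_rot"],s["grip_width"],s["wrist_force"],s["torque"])
cv2.imwrite("pics/j_wrist.png",read_camera("wrist"))
cv2.imwrite("pics/j_scene.png",read_camera("scene"))
im=cv2.imread("pics/j_scene.png")[220:370,270:450]; cv2.imwrite("pics/j_scenez.png",cv2.convertScaleAbs(cv2.resize(im,(720,600)),alpha=1.5,beta=20))
E
```

```text
12.425 [0.62972295 0.03337673 0.03999781] [-9.66570263e-02  9.95317459e-01 -6.20131225e-04  4.35877708e-04] 0.05979762680991309 [-13.33653294  -3.90298684   7.40310531] [-0.32618311  1.93088621  0.23685723]
```

View pics/j_wrist.png

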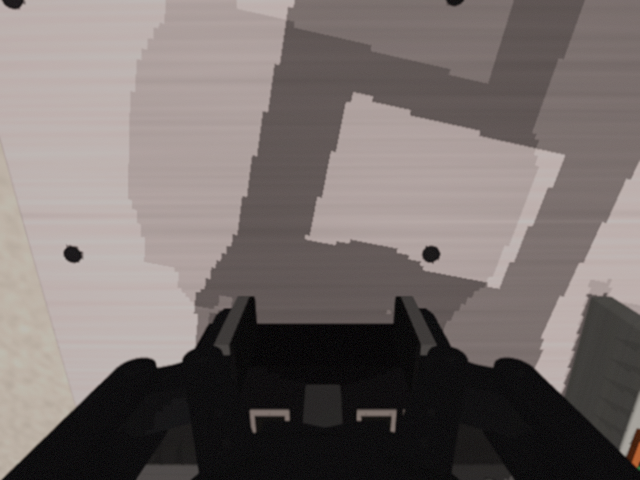

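View pics/j_scenez.png

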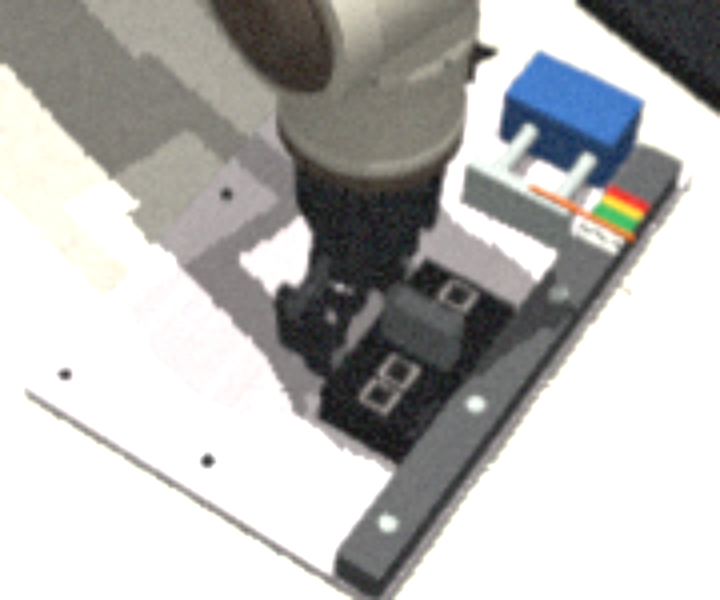

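Emit:
{"op": "apply_moves", "data": {"moves": "-0.5 -0.1 0 0;-1.5 -0.3 0 0;-2.5 -0.5 0 0;-2.5 -0.5 3 0;-2.5 -0.5 7 0;-2.5 -0.5 10 0;0 0 10 0;2 0.4 10 0;4 0.79 10 0;4 0.79 10 0;4 0.79 10 0", "fingers": 4}}

```text
time: 13.9
eef_pos: [0.669, 0.0412, 0.1398]
tool_rot: [-0.097, 0.995, -0.001, 0.0]
wrist_force: [1.1, 0.4, -0.7]
grip_width: 0.0399
```

```bash
python3 - <<'E'
from h import *
s=read_state(); print(s["time"],s["eef_pos"],s["tool_rot"],s["grip_width"],s["wrist_force"],s["torque"])
im=read_camera("wrist");cv2.imwrite("pics/k_wrist.png",im)
cv2.imwrite("pics/k_wz.png",cv2.convertScaleAbs(cv2.resize(im[130:310,220:460],(800,600)),alpha=1.7,beta=20))
E
```

```text
13.9 [0.66898435 0.04120847 0.13982669] [-9.66961246e-02  9.95313754e-01 -5.92648127e-04  1.96663333e-04] 0.03992743389656487 [ 1.08660383  0.38200196 -0.69308897] [-0.03123834  0.02300958  0.01720191]
```

View pics/k_wz.png

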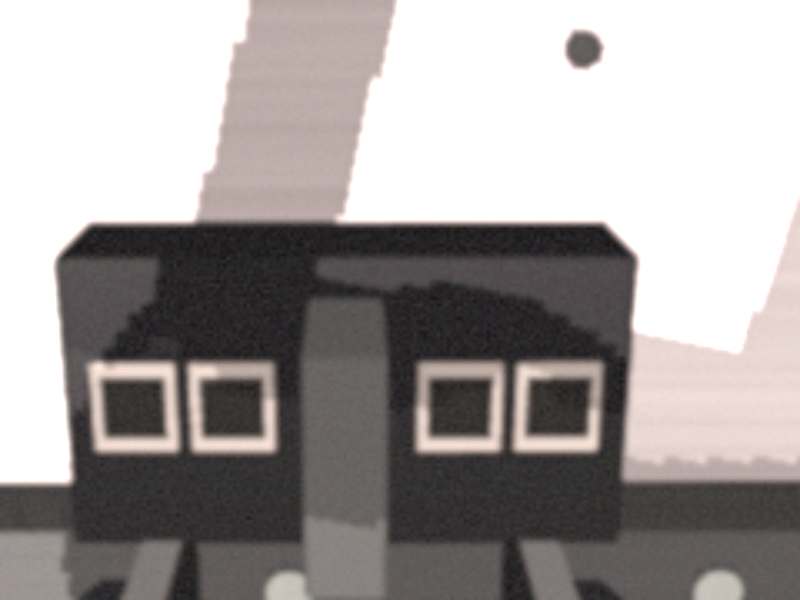

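Emit:
{"op": "apply_moves", "data": {"moves": "0 0 -3 0;0 0 -5 0;0 0 -6.3 0;0 0 -6.5 0;0 0 -6.5 0;0 0 -6.5 0"}}

```text
time: 14.7
eef_pos: [0.6693, 0.0412, 0.0758]
tool_rot: [-0.097, 0.995, -0.001, 0.001]
wrist_force: [0.8, 0.3, -0.5]
grip_width: 0.0403
```

Emit:
{"op": "apply_moves", "data": {"moves": "0 0 0 0;0 0 0 0;0 0 0 0;0 0 0 0;0 0 0 0;0 0 0 0;0 0 0 0;0 0 0 0", "fingers": 0, "grip_force": 100}}

```text
time: 15.7
eef_pos: [0.6696, 0.0411, 0.0766]
tool_rot: [-0.097, 0.995, -0.001, 0.001]
wrist_force: [-1.6, -1.0, 6.7]
grip_width: 0.0122
```

```bash
python3 - <<'E'
from h import *
s=read_state(); print(s["time"],s["eef_pos"],s["tool_rot"],s["grip_width"],s["wrist_force"],s["torque"])
im=read_camera("wrist");cv2.imwrite("pics/l_wrist.png",im)
E
```

```text
15.7 [0.66961002 0.04109645 0.076635  ] [-9.66684447e-02  9.95315363e-01 -8.12189872e-04  1.37134154e-03] 0.01224368877764062 [-1.6397287  -0.96613864  6.6596835 ] [0.02611132 0.27979218 0.06961091]
```

View pics/l_wrist.png

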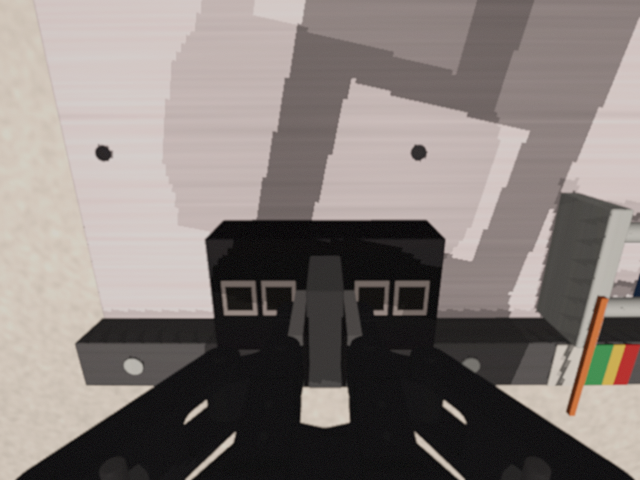

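Emit:
{"op": "apply_moves", "data": {"moves": "0 0.2 -0.02 0;-0.08 0.5 -0.02 0;-0.17 1 -0.02 0;-0.26 1.5 -0.02 0;-0.36 2 -0.02 0;-0.46 2.5 -0.02 0;-0.56 3 -0.02 0;-0.56 3 -0.02 0"}}

```text
time: 16.75
eef_pos: [0.6638, 0.0708, 0.0767]
tool_rot: [-0.097, 0.995, -0.001, 0.001]
wrist_force: [-3.8, -3.0, 3.7]
grip_width: 0.0122
```

```bash
cat > st.py <<'E'
from h import *
s=read_state(); c=np.radians(11.15)
g=lambda p:np.array([p[0]*np.cos(c)+p[1]*np.sin(c),-p[0]*np.sin(c)+p[1]*np.cos(c),p[2]]).round(4)
print(s["time"],"pos efz",g(s["eef_pos"]),"F efz",g(s["wrist_force"]).round(2),"T",g(s["torque"]).round(2),"gw",s["grip_width"],"yaw",-2*np.degrees(np.arctan2(s["tool_rot"][0],s["tool_rot"][1])), s["joints"].round(2))
E
python3 st.py
```

```text
16.75 pos efz [ 0.6649 -0.0589  0.0767] F efz [-4.35 -2.24  3.69] T [-0.34  0.71  0.05] gw 0.012158528461876948 yaw 11.103320810791104 [-0.01  0.45  1.42 -0.    1.27 -1.77]
```

Emit:
{"op": "apply_moves", "data": {"moves": "-0.07 0.5 -0.02 0;-0.17 1 -0.02 0;-0.27 1.5 -0.02 0;-0.37 2 -0.02 0;-0.47 2.5 -0.02 0;-0.55 2.9 -0.02 0;-0.55 2.9 -0.02 0"}}

```text
time: 17.62
eef_pos: [0.6581, 0.0995, 0.0767]
tool_rot: [-0.097, 0.995, -0.002, 0.001]
wrist_force: [-3.1, -3.0, 2.0]
grip_width: 0.0118
```

```bash
python3 st.py; python3 - <<'E'
from h import *
cv2.imwrite("pics/m_wrist.png",read_camera("wrist"))
E
```

```text
17.625 pos efz [ 0.6649 -0.0296  0.0767] F efz [-3.62 -2.31  2.01] T [-0.31  0.66  0.12] gw 0.011759753202883319 yaw 11.108887197709944 [ 0.04  0.44  1.43 -0.    1.27 -1.73]
```

View pics/m_wrist.png

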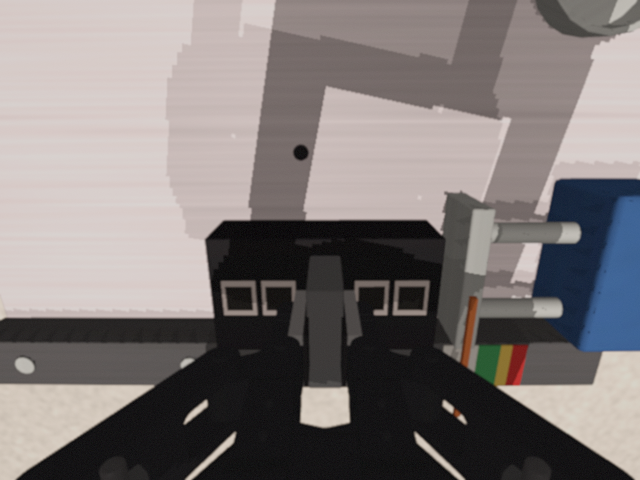

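Emit:
{"op": "apply_moves", "data": {"moves": "-0.03 0.25 -0.02 0;-0.08 0.5 -0.02 0;-0.13 0.75 -0.02 0;-0.18 1 -0.02 0;-0.23 1.25 -0.02 0;-0.28 1.5 -0.02 0;-0.33 1.75 -0.02 0;-0.33 1.75 -0.02 0"}}

```text
time: 18.68
eef_pos: [0.6548, 0.116, 0.0769]
tool_rot: [-0.097, 0.995, -0.002, 0.001]
wrist_force: [-2.6, -8.1, 3.8]
grip_width: 0.0122
```

```bash
python3 st.py; python3 - <<'E'
from h import *
cv2.imwrite("pics/n_wrist.png",read_camera("wrist"))
E
```

```text
18.675 pos efz [ 0.6649 -0.0128  0.0769] F efz [-4.1  -7.47  3.79] T [-1.24  0.73  0.11] gw 0.012178297326106423 yaw 11.09367937795848 [ 0.06  0.44  1.43 -0.    1.27 -1.7 ]
```

View pics/n_wrist.png

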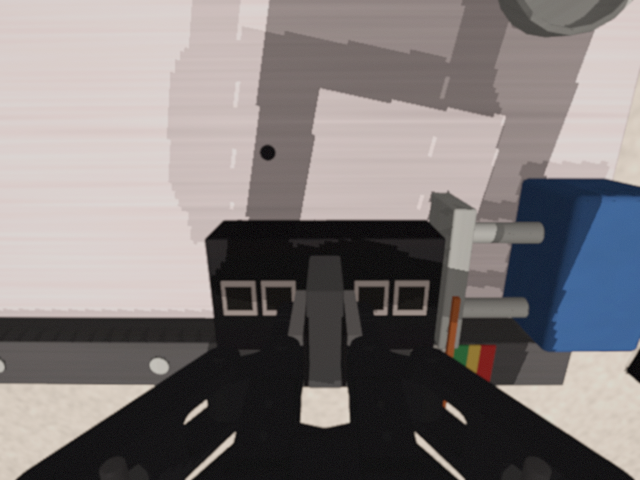

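```bash
python3 - <<'E'
from h import *
s=read_state(); c=np.radians(11.15)
f=lambda p:-p[0]*np.sin(c)+p[1]*np.cos(c)
e=lambda p:p[0]*np.cos(c)+p[1]*np.sin(c)
def orange(fn,pos):
    im=cv2.imread(fn); h=cv2.cvtColor(im,cv2.COLOR_BGR2HSV)
    m=cv2.inRange(h,(5,150,60),(15,255,255)); ys,xs=np.nonzero(m)
    k=(ys>290)&(ys<450)&(xs<500)
    q=[at("wrist",(float(xs[k&(ys==r)].mean()),float(r)),.0515,(pos,s["tool_rot"])) for r in sorted(set(ys[k])) if (k&(ys==r)).sum()>3]
    print(fn,len(q),np.median([f(a) for a in q]),[(round(e(a),3),round(f(a),4)) for a in q[::8]])
orange("pics/m_wrist.png",np.array([.6581,.0995,.0767]))
orange("pics/n_wrist.png",s["eef_pos"])
im=cv2.imread("pics/n_wrist.png"); 
cv2.imwrite("pics/n_z.png",cv2.resize(im[270:420,420:600],(720,600),interpolation=cv2.INTER_CUBIC))
E
```

```text
pics/m_wrist.png 74 0.03935537091327147 [(np.float64(0.662), np.float64(0.0386)), (np.float64(0.666), np.float64(0.0394)), (np.float64(0.67), np.float64(0.0393)), (np.float64(0.674), np.float64(0.0394)), (np.float64(0.679), np.float64(0.0395)), (np.float64(0.683), np.float64(0.0393)), (np.float64(0.688), np.float64(0.0394)), (np.float64(0.692), np.float64(0.0393)), (np.float64(0.697), np.float64(0.0394)), (np.float64(0.73), np.float64(0.0392))]
pics/n_wrist.png 61 0.048358597197484365 [(np.float64(0.662), np.float64(0.0477)), (np.float64(0.666), np.float64(0.0482)), (np.float64(0.67), np.float64(0.0482)), (np.float64(0.674), np.float64(0.0483)), (np.float64(0.679), np.float64(0.0483)), (np.float64(0.683), np.float64(0.0483)), (np.float64(0.688), np.float64(0.0517)), (np.float64(0.692), np.float64(0.0503))]
```

View pics/n_z.png

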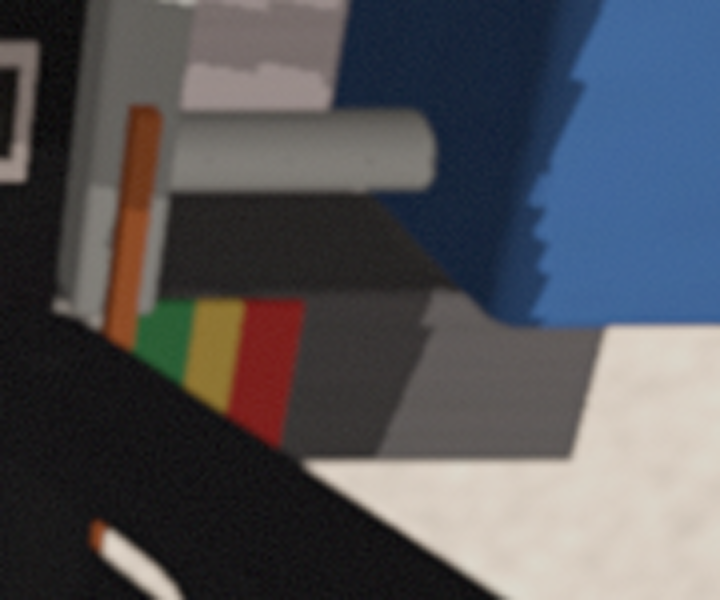

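Emit:
{"op": "apply_moves", "data": {"moves": "-0.03 0.2 -0.02 0;-0.06 0.4 -0.02 0;-0.1 0.6 -0.02 0;-0.14 0.8 -0.02 0;-0.16 0.92 -0.02 0;-0.16 0.92 -0.02 0;-0.16 0.92 -0.02 0;-0.16 0.92 -0.02 0"}}

```text
time: 19.73
eef_pos: [0.6533, 0.1237, 0.077]
tool_rot: [-0.096, 0.995, -0.003, 0.001]
wrist_force: [-2.3, -13.9, 5.1]
grip_width: 0.0123
```

```bash
python3 st.py; python3 - <<'E'
from h import *
s=read_state(); c=np.radians(11.15)
f=lambda p:-p[0]*np.sin(c)+p[1]*np.cos(c)
cv2.imwrite("pics/o_wrist.png",read_camera("wrist")); cv2.imwrite("pics/o_top.png",read_camera("top"));cv2.imwrite("pics/o_scene.png",read_camera("scene"))
im=cv2.imread("pics/o_wrist.png"); h=cv2.cvtColor(im,cv2.COLOR_BGR2HSV)
ys,xs=np.nonzero(cv2.inRange(h,(5,150,60),(15,255,255))); k=(ys>295)&(ys<345)&(xs<480)
q=[f(at("wrist",(float(xs[k&(ys==r)].mean()),float(r)),.0515,(s["eef_pos"],s["tool_rot"]))) for r in sorted(set(ys[k]))]
print("disp",np.median(q)-.0394)
a=cv2.imread("pics/o_scene.png")[220:370,270:450]; cv2.imwrite("pics/o_sz.png",cv2.convertScaleAbs(cv2.resize(a,(720,600)),alpha=1.4,beta=15))
a=cv2.imread("pics/o_top.png")[135:195,215:295]; cv2.imwrite("pics/o_tz.png",cv2.convertScaleAbs(cv2.resize(a,(800,600)),alpha=1.7,beta=10))
E
```

```text
19.725 pos efz [ 0.6649 -0.005   0.077 ] F efz [ -4.98 -13.23   5.07] T [-2.14  0.94  0.12] gw 0.012272000410879716 yaw 11.066373606172432 [ 0.07  0.44  1.43 -0.01  1.27 -1.69]
disp 0.016497889352423016
```

View pics/o_wrist.png

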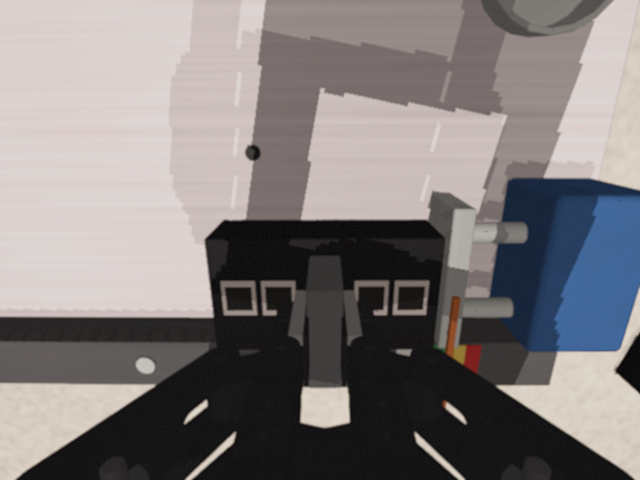

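View pics/o_tz.png

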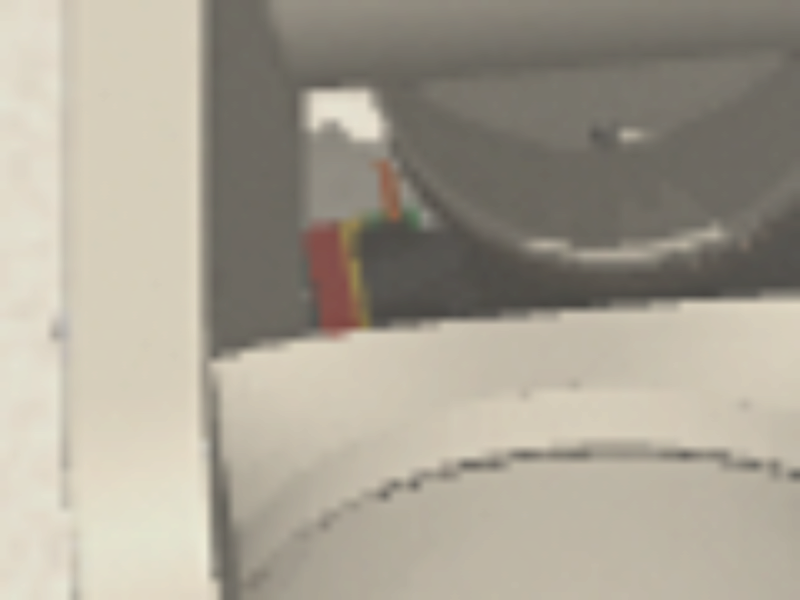

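View pics/o_sz.png

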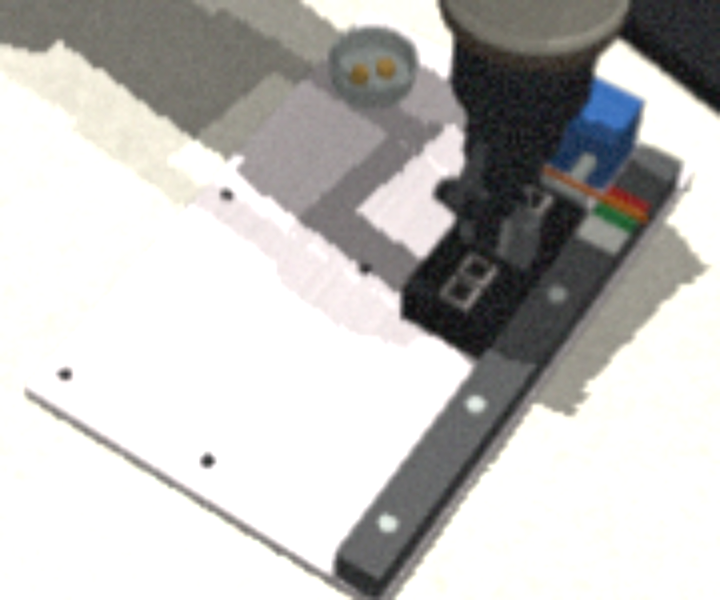

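```bash
python3 - <<'E'
from h import *
s=read_state(); c=np.radians(11.15)
for q in ([-9.66684447e-02,9.95315363e-01,-8.12189872e-04,1.37134154e-03],s["tool_rot"]):
    z=-R.from_quat(q).as_matrix()[:,2]; print(np.degrees([z[0]*np.cos(c)+z[1]*np.sin(c),-z[0]*np.sin(c)+z[1]*np.cos(c)]))
print(s["time"],s["wrist_force"])
im=cv2.imread("pics/o_wrist.png"); cv2.imwrite("pics/o_wz.png",cv2.convertScaleAbs(cv2.resize(im[200:400,190:490],(800,533),interpolation=cv2.INTER_CUBIC),alpha=1.7,beta=25))
E
```

```text
[-0.14730697  0.10796714]
[-0.05004394  0.40104549]
19.875 [ -2.80244443 -13.70225653   4.56968406]
```

View pics/o_wz.png

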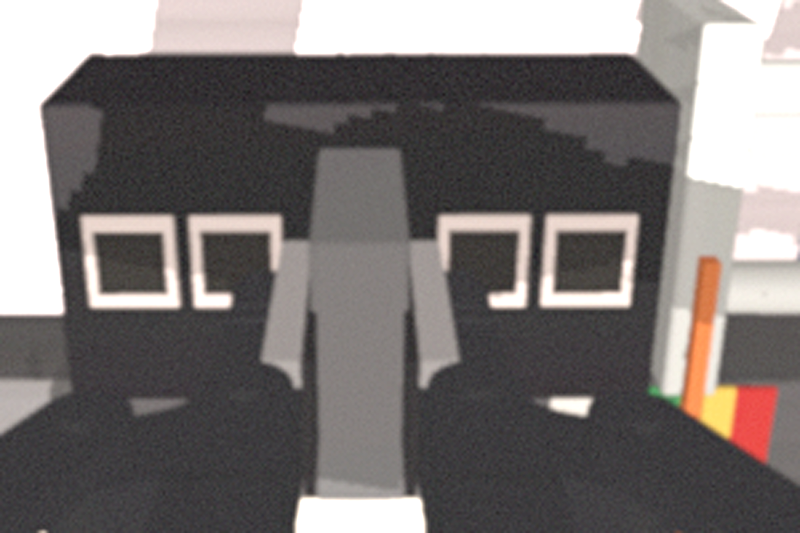

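Emit:
{"op": "apply_moves", "data": {"moves": "-0.02 0.12 -0.05 0;-0.03 0.24 -0.1 0;-0.03 0.24 -0.12 0;-0.03 0.24 -0.12 0;-0.03 0.24 -0.12 0;-0.03 0.24 -0.12 0", "grip_force": 110}}

```text
time: 20.62
eef_pos: [0.6533, 0.1238, 0.0771]
tool_rot: [-0.096, 0.995, -0.005, 0.001]
wrist_force: [-6.5, -18.6, 13.9]
grip_width: 0.012
```

```bash
python3 st.py; python3 - <<'E'
from h import *
s=read_state(); c=np.radians(11.15)
f=lambda p:-p[0]*np.sin(c)+p[1]*np.cos(c)
z=-R.from_quat(s["tool_rot"]).as_matrix()[:,2]; print(np.degrees([z[0]*np.cos(c)+z[1]*np.sin(c),-z[0]*np.sin(c)+z[1]*np.cos(c)]))
cv2.imwrite("pics/p_wrist.png",read_camera("wrist")); cv2.imwrite("pics/p_scene.png",read_camera("scene"))
im=cv2.imread("pics/p_wrist.png"); h=cv2.cvtColor(im,cv2.COLOR_BGR2HSV)
ys,xs=np.nonzero(cv2.inRange(h,(5,150,60),(15,255,255))); k=(ys>295)&(ys<345)&(xs<480)
q=[f(at("wrist",(float(xs[k&(ys==r)].mean()),float(r)),.0515,(s["eef_pos"],s["tool_rot"]))) for r in sorted(set(ys[k]))]
print("disp",np.median(q)-.0394)
a=cv2.imread("pics/p_scene.png")[220:370,350:450]; cv2.imwrite("pics/p_sz.png",cv2.convertScaleAbs(cv2.resize(a,(400,600)),alpha=1.4,beta=15))
E
```

```text
20.625 pos efz [ 0.6649 -0.0048  0.0771] F efz [ -9.99 -17.03  13.86] T [-2.78  1.61  0.2 ] gw 0.012005247642091677 yaw 11.028693564537907 [ 0.08  0.44  1.43 -0.01  1.27 -1.68]
[-0.05413363  0.59924343]
disp 0.016588487888209887
```

View pics/p_sz.png

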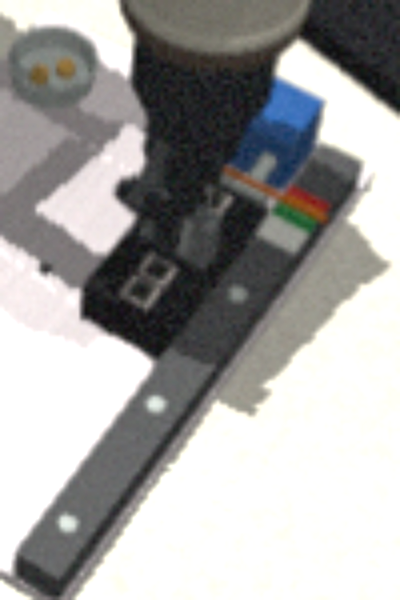

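View pics/p_wrist.png

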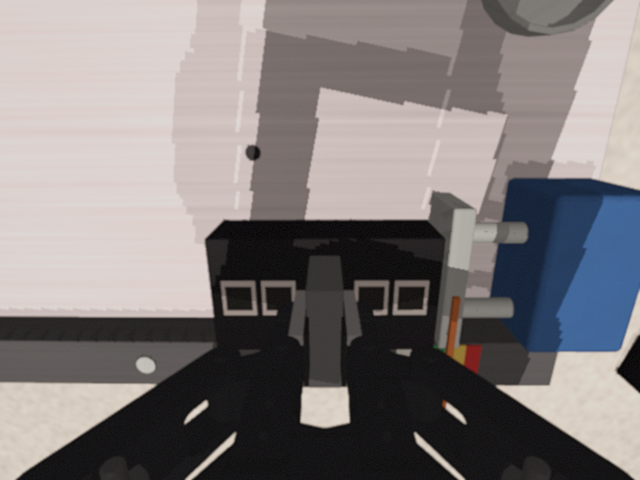

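Emit:
{"op": "apply_moves", "data": {"moves": "0 0.08 0 0;0 0.08 0 0;0 0.08 0 0;0 0.08 0 0;0 0.08 0 0"}}

```text
time: 21.35
eef_pos: [0.6533, 0.1237, 0.0773]
tool_rot: [-0.096, 0.995, -0.006, 0.001]
wrist_force: [-2.3, -8.2, 2.7]
grip_width: 0.0117
```

```bash
cat > chk.py <<'E'
import sys
from h import *
s=read_state(); c=np.radians(11.15)
f=lambda p:-p[0]*np.sin(c)+p[1]*np.cos(c)
z=-R.from_quat(s["tool_rot"]).as_matrix()[:,2]; print("tilt",np.degrees([z[0]*np.cos(c)+z[1]*np.sin(c),-z[0]*np.sin(c)+z[1]*np.cos(c)]))
n="pics/%s_wrist.png"%sys.argv[1]
cv2.imwrite(n,read_camera("wrist"))
im=cv2.imread(n); h=cv2.cvtColor(im,cv2.COLOR_BGR2HSV)
ys,xs=np.nonzero(cv2.inRange(h,(5,150,60),(15,255,255))); k=(ys>295)&(ys<345)&(xs<480)
q=[f(at("wrist",(float(xs[k&(ys==r)].mean()),float(r)),.0515,(s["eef_pos"],s["tool_rot"]))) for r in sorted(set(ys[k]))]
print("disp",np.median(q)-.0394)
E
python3 st.py; python3 chk.py q
```

```text
21.35 pos efz [ 0.6649 -0.005   0.0773] F efz [-3.89 -7.61  2.73] T [-1.25  0.64  0.23] gw 0.011670819168310467 yaw 11.011257406609403 [ 0.08  0.44  1.43 -0.01  1.27 -1.68]
tilt [-0.02921651  0.67574933]
disp 0.0164064575470313
```

Emit:
{"op": "apply_moves", "data": {"moves": "0.1 -0.5 0 0;0.2 -1 0 0;0.3 -1.5 0 0;0.4 -2 0 0;0.4 -2 0 0;0.4 -2 -0.1 0;0.4 -2 -0.2 0;0.4 -2 -0.2 0"}}

```text
time: 22.4
eef_pos: [0.6575, 0.1028, 0.0768]
tool_rot: [-0.096, 0.995, -0.007, 0.001]
wrist_force: [-9.1, -9.1, 16.4]
grip_width: 0.0121
```

```bash
python3 st.py; python3 chk.py r
```

```text
22.4 pos efz [ 0.665  -0.0263  0.0768] F efz [-10.69  -7.17  16.37] T [-0.57  1.86  0.12] gw 0.012050008556093342 yaw 10.997885320396497 [ 0.05  0.44  1.43 -0.01  1.27 -1.71]
tilt [-0.06873768  0.76866261]
disp -5.861659596265861e-05
```

Emit:
{"op": "apply_moves", "data": {"moves": "0.04 -0.3 -0.05 0;0.1 -0.6 -0.1 0;0.16 -0.9 -0.15 0;0.22 -1.2 -0.15 0"}}

```text
time: 22.95
eef_pos: [0.6593, 0.093, 0.0766]
tool_rot: [-0.096, 0.995, -0.005, 0.001]
wrist_force: [-10.8, 15.7, 16.0]
grip_width: 0.0119
```

```bash
python3 st.py; python3 - <<'E'
from h import *
s=read_state(); c=np.radians(11.15)
z=-R.from_quat(s["tool_rot"]).as_matrix()[:,2]; print("tilt",np.degrees([z[0]*np.cos(c)+z[1]*np.sin(c),-z[0]*np.sin(c)+z[1]*np.cos(c)]))
E
```

```text
22.95 pos efz [ 0.6649 -0.0362  0.0766] F efz [-7.56 17.52 16.01] T [3.62 1.33 0.15] gw 0.011904649674771794 yaw 11.051017400625584 [ 0.03  0.44  1.43 -0.01  1.27 -1.73]
tilt [-0.10911094  0.5858178 ]
```

Emit:
{"op": "apply_moves", "data": {"moves": "0.04 -0.3 -0.1 0;0.1 -0.6 -0.15 0;0.16 -0.9 -0.15 0;0.22 -1.2 -0.15 0"}}

```text
time: 23.45
eef_pos: [0.6613, 0.0833, 0.0766]
tool_rot: [-0.097, 0.995, -0.003, 0.002]
wrist_force: [-12.8, 16.9, 18.6]
grip_width: 0.012
```

Emit:
{"op": "apply_moves", "data": {"moves": "0.04 -0.3 -0.1 0;0.1 -0.6 -0.15 0;0.16 -0.9 -0.15 0;0.22 -1.2 -0.15 0"}}

```text
time: 23.95
eef_pos: [0.6632, 0.0735, 0.0766]
tool_rot: [-0.097, 0.995, -0.002, 0.002]
wrist_force: [-13.1, 17.0, 18.2]
grip_width: 0.0122
```

```bash
cat > tl.py <<'E'
from h import *
s=read_state(); c=np.radians(11.15)
z=-R.from_quat(s["tool_rot"]).as_matrix()[:,2]; print("tilt",np.degrees([z[0]*np.cos(c)+z[1]*np.sin(c),-z[0]*np.sin(c)+z[1]*np.cos(c)]))
E
python3 st.py;python3 tl.py
```

```text
23.95 pos efz [ 0.6649 -0.0561  0.0766] F efz [-9.58 19.21 18.17] T [3.45 1.51 0.1 ] gw 0.012189289037064224 yaw 11.1628580508148 [-0.    0.44  1.43 -0.    1.27 -1.77]
tilt [-0.22348183  0.23078589]
```

Emit:
{"op": "apply_moves", "data": {"moves": "0.04 -0.3 -0.1 0;0.1 -0.6 -0.12 0;0.15 -0.9 -0.12 0;0.2 -1.2 -0.12 0"}}

```text
time: 24.45
eef_pos: [0.6652, 0.0632, 0.0766]
tool_rot: [-0.098, 0.995, -0.001, 0.003]
wrist_force: [-7.3, 11.9, 13.0]
grip_width: 0.0123
```

```bash
python3 st.py;python3 tl.py
```

```text
24.45 pos efz [ 0.6649 -0.0666  0.0766] F efz [-4.88 13.09 13.03] T [ 2.37  0.83 -0.  ] gw 0.012251302936255206 yaw 11.20954839918513 [-0.02  0.45  1.42 -0.    1.27 -1.79]
tilt [-0.29366706  0.11203617]
```

Emit:
{"op": "apply_moves", "data": {"moves": "-0.06 0.39 -0.02 0;-0.15 0.88 -0.02 0;-0.25 1.37 -0.02 0;-0.35 1.86 -0.02 0;-0.44 2.35 -0.02 0;-0.54 2.85 -0.02 0;-0.64 3.34 -0.02 0;-0.73 3.83 -0.02 0;-0.83 4.32 -0.02 0;-0.93 4.81 -0.02 0;-1 5.2 -0.02 0;-1.06 5.49 -0.02 0;-1.12 5.79 -0.02 0;-1.16 5.98 -0.02 0;-1.19 6.13 -0.02 0;-1.19 6.13 -0.02 0;-1.19 6.13 -0.02 0;-1.19 6.13 -0.02 0"}}

```text
time: 26.7
eef_pos: [0.6535, 0.1226, 0.0769]
tool_rot: [-0.097, 0.995, -0.002, 0.003]
wrist_force: [-4.5, -16.0, 6.7]
grip_width: 0.0123
```

```bash
python3 st.py;python3 chk.py s; python3 - <<'E'
from h import *
cv2.imwrite("pics/s_scene.png",read_camera("scene"))
a=cv2.imread("pics/s_scene.png")[220:370,350:450]; cv2.imwrite("pics/s_sz.png",cv2.convertScaleAbs(cv2.resize(a,(400,600),interpolation=cv2.INTER_CUBIC),alpha=1.4,beta=15))
E
```

```text
26.7 pos efz [ 0.6649 -0.0061  0.0769] F efz [ -7.55 -14.83   6.7 ] T [-2.49  1.48 -0.01] gw 0.012308582150398109 yaw 11.173370712021391 [ 0.07  0.44  1.43 -0.    1.26 -1.69]
tilt [-0.26840394  0.29048256]
disp 0.01545007439294821
```

View pics/s_wrist.png

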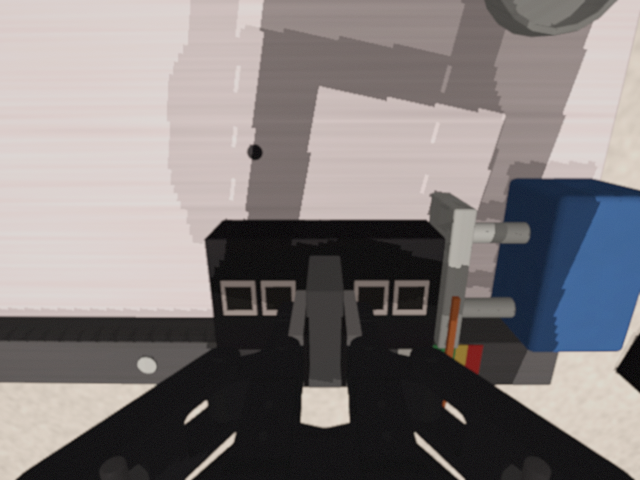

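View pics/s_sz.png

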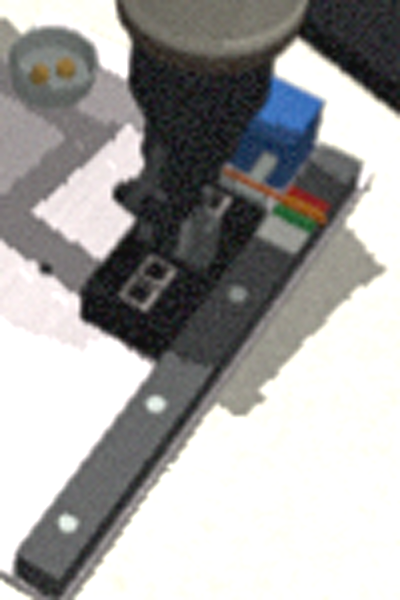

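```bash
python3 - <<'E'
from h import *
im=cv2.imread("pics/s_scene.png"); h=cv2.cvtColor(im,cv2.COLOR_BGR2HSV); c=np.radians(11.15)
m=cv2.inRange(h,(5,130,60),(13,255,255)); ys,xs=np.nonzero(m); k=(xs>395)&(xs<440)&(ys>250)&(ys<290)
P=[at("scene",(x,y),.0515) for x,y in zip(xs[k],ys[k])]
print([(int(x),int(y),round(p[0]*np.cos(c)+p[1]*np.sin(c),3),round(-p[0]*np.sin(c)+p[1]*np.cos(c)-.0394,4)) for x,y,p in zip(xs[k],ys[k],P)][:30])
g=cv2.inRange(h,(45,120,40),(85,255,255)); ys,xs=np.nonzero(g); k=(xs>400)&(xs<440)&(ys>255)&(ys<285)
F=[-p[0]*np.sin(c)+p[1]*np.cos(c)-.0394 for p in (at("scene",(x,y),.038) for x,y in zip(xs[k],ys[k]))]
print("green disp range",min(F),max(F))
s=read_state();print(s["time"],s["wrist_force"])
E
```

```text
[(406, 263, np.float64(0.663), np.float64(0.0124)), (407, 263, np.float64(0.665), np.float64(0.0137)), (408, 263, np.float64(0.667), np.float64(0.0151)), (408, 264, np.float64(0.668), np.float64(0.0124)), (409, 264, np.float64(0.67), np.float64(0.0138)), (410, 264, np.float64(0.672), np.float64(0.0151)), (410, 265, np.float64(0.674), np.float64(0.0124)), (411, 265, np.float64(0.676), np.float64(0.0138)), (412, 265, np.float64(0.678), np.float64(0.0151)), (413, 266, np.float64(0.681), np.float64(0.0138)), (414, 266, np.float64(0.683), np.float64(0.0152)), (415, 266, np.float64(0.685), np.float64(0.0165)), (423, 266, np.float64(0.7), np.float64(0.0272)), (415, 267, np.float64(0.686), np.float64(0.0138)), (416, 267, np.float64(0.688), np.float64(0.0152)), (417, 267, np.float64(0.69), np.float64(0.0165)), (416, 268, np.float64(0.69), np.float64(0.0125)), (417, 268, np.float64(0.692), np.float64(0.0139)), (418, 268, np.float64(0.694), np.float64(0.0152)), (421, 268, np.float64(0.699), np.float64(0.0192)), (422, 268, np.float64(0.701), np.float64(0.0205)), (419, 269, np.float64(0.697), np.float64(0.0139)), (420, 269, np.float64(0.699), np.float64(0.0152)), (421, 269, np.float64(0.701), np.float64(0.0166)), (424, 269, np.float64(0.706), np.float64(0.0206)), (425, 269, np.float64(0.708), np.float64(0.0219)), (421, 270, np.float64(0.702), np.float64(0.0139)), (425, 270, np.float64(0.71), np.float64(0.0193)), (426, 270, np.float64(0.712), np.float64(0.0206)), (423, 271, np.float64(0.707), np.float64(0.014))]
green disp range 0.012527711430300646 0.020514066052049994
26.8 [ -5.85436075 -16.35552556   7.87041499]
```

```bash
python3 - <<'E'
from cell import *
print(hand_in())
E
```

```text
the job is handed in; nothing more can be done
None
```

The carriage is against the fence and pushed into the sprung stop, with the pointer in the green. I handed the job in at about 27 s, with the arm still gripping and pushing.

**What I did**
- I gripped the rib, turned the carriage square and slid it towards the fence. With that first light grip (30 N) it pitched about 30° in the pads before reaching the fence.
- I let it settle flat, then pushed it flush with two open fingers low on its side, clear of the stop. I regripped the rib at 100 N and slid it along the fence into the stop.
- On the first push into the stop the tool tilted by about 0.7°. I backed the carriage off the stop, dragged it back along the fence to level the tool, and pushed in again in one smooth move at 110 N grip.

**Last checks**

| Check | Result |
|---|---|
| Stop travel, wrist camera | about 15.5 mm (green is 12–24 mm) |
| Stop travel, scene camera | about 14 mm, also in the green |
| Position across the fence | unchanged to 0.1 mm along the whole slide |
| Tool direction against the fence | within about 0.1° |
| Push on the tool | about 15 N along the fence (spring plus friction), 7.5 N into it |
| Pointer | never measured past about 16.6 mm, so never in yellow or red |

- **Disagreement:** the two cameras differ by about 1.5 mm on the stop travel.
- **Flatness:** a small tool tilt of about 0.3° remains along the slide. The carriage looks flat in the pictures, but they can't resolve a tilt that small.
- **Bystanders:** I didn't re-measure the other objects on the bench. The arm's path stayed clear of them.

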